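# Fix the soap dish back on its bracket with the quarter-turn thumbscrew

### The arm

A 7-joint arm with a two-finger parallel gripper is mounted at the origin on the work surface. World frame = base frame: x ahead of the robot, y to its left, z up, the work surface at z = 0. Lengths are in m, angles in rad, forces in N, time in s.
With the tool pointing down it reaches from about 0.425 to 0.875 m from the base axis. Payload 8.4 kg.
Tool frame: the origin (TCP) lies on the centre line of the jaws, within the pads' length; the fingertips stand 14 mm ahead of it and the grasp point (between the pads) lies 5 mm behind it; z points along the fingers, y is the line along which they close (so a half turn about z gives the same grasp; the last joint's range is limited). The gripper opens to 85 mm and grips with 20 to 120 N. Pads are 22 mm wide; open, the fingers measure 114 mm over their backs; the gripper's body (76 mm by 85 mm) begins 54 mm behind the grasp point. The pads swing forward as they close: fully open they stand 13 mm farther back than shut.
Start: joints at [-1.441, 0.333, 0.04, 1.465, -0.013, 1.343, -0.059], TCP at [0.147, 0.633, 0.245] pointing down, gripper open.
Joint ranges: [-2.58, 2.58], [-0.38, 2.09], [-1.3, 1.39], [0.25, 2.4], [-1.5, 4.64], [0.08, 2.09], [-2.65, 2.65]. Speed limits (rad/s): [2.22, 2.22, 2.79, 2.79, 3.14, 3.14, 3.14].

### API

Orientations are given as [roll, pitch, yaw] about the fixed x, y, z axes, in that order (R = Rz(yaw) Ry(pitch) Rx(roll)).
In Python, from bench import * gives the robot as it stands. The module is installed in compiled form; this text tells all that it offers.
- The arm moves only by the shell command python3 -m creep 'ROWS'. ROWS is JSON, a list of rows, each an object of numbers: "tx", "ty", "tz": the shift along the tool's x, y, z in m; "yaw": the turn about the tool's z in degrees; "fingers": the finger opening in m, from 0 to 0.0854. A call has 1 to 5 rows; each row shifts and turns the commanded pose from where the row before left it, along the tool's axes as they then stand; what a row does not reach is not made up. A row lasts 1/12 s, in which the tool goes at most 41.7 mm and 7.16 degrees, less where a joint would pass 70% of its speed; a pose out of reach is approached as far as the arm can. A call is refused whole if a number of a shift passes 0.0417 or a number of a turn 7.16, either way. A call with a gripper value outside its range is refused whole. The fingers move at their own pace and stop on an object; the grip force is fixed at half the most. Time passes only in rows, so rows that do not move let the fingers close. It gives the time, the measured TCP pose, the force, the opening and the grip force at its end, in the units of the state.
- state(): the state, without advancing time (a new reading comes with each control period).
- grab_frame(name): name is "side" or "top" or "wrist"; returns the picture (480x640x3 uint8, red, green, blue); there is no depth.
- calibration(name): a dict with "mtx" (3x3 intrinsics, pixels), "k1" (the pictures are not rectified: a ray, as slopes to the right and down, at radius r is drawn at 1 + k1 r^2 times it, then the intrinsics apply), "T" (4x4, takes a point from camera to world coordinates). Camera axes: x right, y down, z forward; pixel columns grow to the right and rows downward; lengths in m; the calibration is good to about 2 mm. A picture is of the moment at which its call begins: read the wrist's pose just before it. calibration takes no time and is no camera call; for the wrist camera it gives the pose at the moment of the call.
- finish_job(): hands the job in; it is judged then, once.
The state is a dict: "time_s": time; "joint_positions": joint angles; "qd": joint speeds; "effort": joint torques, N m; "eef_pos": TCP position; "eef_rot": TCP orientation; "contact_force": force on the tool from outside, world axes, zero at the start; "torque": the same for the moment, N m; "grip_width": opening from 0.0 (shut) to 1.0 (fully open); "grasp_force": force on a finger pad.
Only numpy, scipy, OpenCV 4.12 (cv2) and the standard library are available. Lean on these libraries where they do the work, as an engineer would, in place of code of your own. Each camera call takes 0.05 s, during which the arm holds its last target. There are 200 camera calls.

### The job

Fix the green soap dish back on its steel bracket: lay it on the bracket so that the slot in its tail lies over the slot in the bracket, pass the thumbscrew down through both slots until its collar sits on the tail, then give it a quarter turn (either way) so that its wings stand across the slots and it is locked. Leave the dish's lid shut, and leave the mug, bowl, jug and nail brush where they stand.

Things in the scene. Friction and masses are not known exactly. Their poses are not given: they have to be found in the camera images.
- bracket: Bent steel strap fixed to the ledge, a low bridge: top plate 176 long, 50 wide, 4 thick, upper face 50 mm above the ledge, a leg at each end, foot flanges 24 mm further out. Origin at ledge level on the centre line; x along the plate (spans x = -58 to +118), z up. The fitted dish lies flat on the plate, its x along the bracket's x, its origin straight above the bracket's.
- bracket_slot (a point): Centre of the slot through the bracket's plate, on its upper face, at bracket x = +86 mm; axes as the bracket's. Slot 32 mm long (x), 16 mm wide, free space below. On each side (bracket x = 63 to 109) a guide lip stands up from the plate: the two are 45 mm apart for 6 mm of height, then flare outward up to 12 mm. The dish's tail lies between them with 2.5 mm play on either side.
- soapdish: Loose green plastic soap dish, about 125 g: box 100 long (x), 58 wide (y), 30 high with its lid, and a flat tail 40 wide, 5 thick, level with the underside, running from the box's +x end to x = +114 mm. Origin: centre of the box's underside, z up. Upright side walls at y = +-29, 26 high: grip there, near x = 0 to 10; the box overhangs the plate by 4 mm a side. Starts flat on the ledge.
- dish_slot (a point): Centre of the slot through the dish's tail, on the tail's upper face: dish x = +86 mm, 5 mm above its underside; axes as the dish's. Slot 32 mm long (x), 16 mm wide.
- flap (a joint): Hinge of the dish's flap lid, along the +y side of the box: 0 is shut, grows as it opens, rad. The lid is 52 mm wide (narrower than the box), 4 mm thick, with a thumb rib 4 mm high on top. Starts shut and lifts easily.
- screw: Brass quarter-turn thumbscrew, 73 mm long, about 90 g. Origin on its axis under the collar, z up towards the wings, x along the wings and the cross foot. Collar 38 across, 4 thick; butterfly wings 51 wide (x), flat faces 10 apart (y), 20 to 50 mm above the origin: pinch across the faces about 40 up. Starts upright in the stand's slot, collar on the stand's top. No thread, no stop.
- screw_foot (a point): Lowest point of the screw's foot, on the axis 23 mm below its origin. Under the collar: round shank 12 thick, 12 long, then the cross foot with a rounded nose, 28 long (x), 12 wide, 11 high. It passes the slots only lengthwise (2 mm play all round); with the collar on the tail it is 3 mm clear below the plate and turns freely; across the slot it cannot come out.
- stand: Blue glazed ceramic toothbrush stand fixed to the ledge: block 116 long (x), 60 wide (y), 60 mm high, its foot 4 mm wider all round; origin at the centre of its underside. In its top a slot 38 x 19 mm (long along x) in the middle, where the thumbscrew stands, and a round 16 mm hole 40 mm to either side; all 45 mm deep.
- mug: Bystander: steel mug, 80 mm across, 85 mm high, with a handle. Origin at the centre of its underside.
- bowl: Bystander: aluminium bowl, 140 mm across, 55 mm high. Origin at the centre of its underside.
- nailbrush: Bystander: wooden nail brush lying bristles down, 95 x 38 mm, 34 mm high. Origin at the centre of its underside.
- jug: Bystander: blue plastic jug, 124 mm across, 200 mm high, with a handle. Origin at the centre of its underside.
There are look-alikes about, which are no part of the job. Leave any blue look-alike of the bracket alone.

How it is judged:
On the way, in this order (a step that is already met when the one before it is completed fails the run):
1. the dish lies flat on the bracket with the slot in its tail over the bracket's slot (horizontal distance between dish_slot and bracket_slot below 0.006 m and z of dish_slot in the frame of bracket between 0.052 and 0.058 m and x of soapdish in the frame of bracket below 0.02 m and angle between the x axis of soapdish and the x axis of bracket, either way round below 0.15 rad), for 0.2 s.
2. the thumbscrew is down through both slots, its foot clear below the bracket's plate (z of screw_foot in the frame of bracket below 0.035 m and horizontal distance between screw_foot and bracket_slot below 0.01 m and horizontal distance between dish_slot and bracket_slot below 0.007 m and z of dish_slot in the frame of bracket above 0.052 m and angle between screw's own z axis and vertical below 0.2 rad), for 0.1 s.
At the end, for the whole second after the job is handed in: Dish flat on the bracket, slots over each other within 7 mm, in line within 0.15 rad; thumbscrew down through both to its collar (3 mm), upright within 0.12 rad, within 10 mm of the slot's centre, turned at least 60 degrees from the slot; lid shut (0.15 rad); all at rest (horizontal distance between dish_slot and bracket_slot below 0.007 m and z of dish_slot in the frame of bracket between 0.052 and 0.058 m and x of soapdish in the frame of bracket below 0.02 m and angle between the x axis of soapdish and the x axis of bracket, either way round below 0.15 rad and z of screw_foot in the frame of bracket below 0.035 m and horizontal distance between screw_foot and bracket_slot below 0.01 m and angle between screw's own z axis and vertical below 0.12 rad and angle between the x axis of screw and the x axis of bracket, either way round above 1.05 rad and value of joint flap below 0.15 rad and linear speed of each of soapdish, screw below 0.02 m/s); the robot touches nothing.
It fails at once if the mug is moved more than 30 mm (distance of mug from where it was at the start of the episode above 0.03 m).
It fails at once if the bowl is moved more than 30 mm (distance of bowl from where it was at the start of the episode above 0.03 m).
It fails at once if the nail brush is moved more than 30 mm (distance of nailbrush from where it was at the start of the episode above 0.03 m).
It fails at once if the jug is moved more than 30 mm (distance of jug from where it was at the start of the episode above 0.03 m).
It also fails if it takes over 67 s, if anything falls off the work surface, if the arm or the gripper's body presses on something with over 40 N, if the wrist force passes 120 N, or if a joint passes its speed limit or range.

## Working session

There is one attempt and no reset: what is moved stays moved. The work goes in short steps, Python scripts to look and compute and a shell command to move; the robot and the scene stay as the last step left them, time stands still between calls to the robot, and variables do not carry over. Pictures are saved under pics/ and viewed, at most 10 in all, crops included, and the job is handed in when it is done.

```bash
mkdir -p pics
python3 - <<'E'
from bench import *
import cv2,numpy as np
for n in ("top","side"):
    im=grab_frame(n); cv2.imwrite(f"pics/{n}0.png",im[:,:,::-1]); c=calibration(n); print(n,c["mtx"],c["k1"],np.round(c["T"],4))
print(state())
E
```

```text
top [[605.99936115   0.         328.55571498]
 [  0.         605.99936115 235.4539191 ]
 [  0.           0.           1.        ]] -0.03295911836611077 [[-7.100e-03 -9.861e-01  1.657e-01  2.002e-01]
 [-1.000e+00  7.000e-03 -1.200e-03  1.160e-02]
 [ 1.000e-04 -1.657e-01 -9.862e-01  1.887e+00]
 [ 0.000e+00  0.000e+00  0.000e+00  1.000e+00]]
side [[480.68134659   0.         319.79054808]
 [  0.         480.68134659 238.60201818]
 [  0.           0.           1.        ]] -0.08045987561507588 [[ 0.8226 -0.4322  0.3694  0.0336]
 [-0.5686 -0.6294  0.5297 -0.634 ]
 [ 0.0035 -0.6458 -0.7635  1.0113]
 [ 0.      0.      0.      1.    ]]
{'time_s': 0.1, 'joint_positions': array([-1.44118268,  0.33382847,  0.0398597 ,  1.46619034, -0.01341888,
        1.34328629, -0.05853241]), 'qd': array([ 0.00139996, -0.00013529,  0.00043473, -0.00286706,  0.00079687,
       -0.00226264, -0.00130435]), 'effort': array([ 5.96006837e-03, -6.60019827e+01,  1.37172885e+00, -4.06476724e+01,
        1.72353303e-02,  9.12793796e-03,  3.47015839e-05]), 'eef_pos': array([0.14735437, 0.63267488, 0.24451393]), 'eef_rot': array([-3.14014782e+00,  7.34185218e-05,  2.91273953e+00]), 'contact_force': array([ 0.36911995, -0.10618447,  0.36291275]), 'torque': array([4.06911404e-05, 3.65384644e-02, 1.48884380e-02]), 'grasp_force': 0.0, 'grip_width': 1.001922068768968}
```

View pics/top0.png

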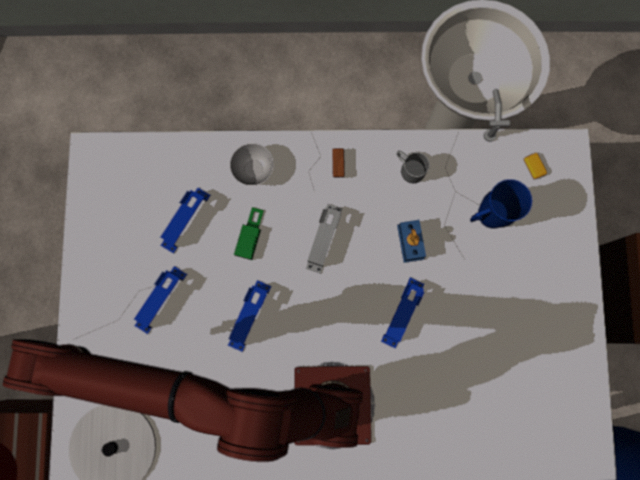

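View pics/side0.png

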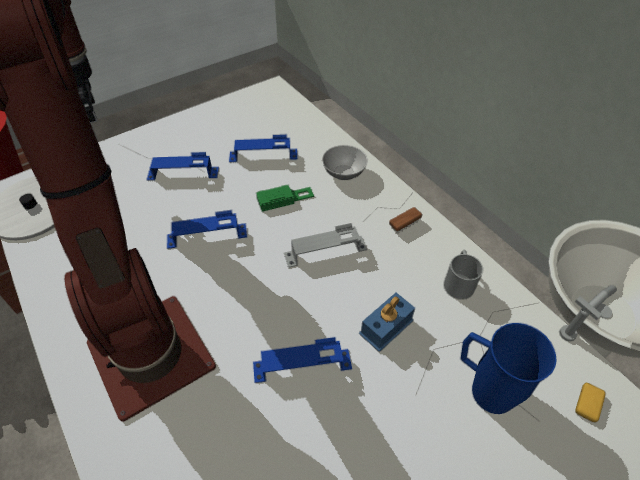

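The top view shows the only grey steel bracket at about (325,238); the four blue straps at (185,220), (160,300), (250,315) and (403,312) are look-alikes. The green dish is at (250,235), its tail towards (257,215). The blue stand with the brass screw is at (412,240). I'll enlarge these to confirm.

```bash
python3 - <<'E'
import cv2,numpy as np
t=cv2.imread("pics/top0.png")[198:278,230:430]; s=cv2.imread("pics/side0.png")[180:350,250:420]
a=cv2.resize(t,None,fx=4,fy=4,interpolation=cv2.INTER_CUBIC)  # 800x320
b=cv2.imread("pics/side0.png")[185:255,250:450]; b=cv2.resize(b,None,fx=4,fy=4,interpolation=cv2.INTER_CUBIC)
cv2.imwrite("pics/crop.png",np.clip(np.vstack([a,b])*1.3,0,255).astype(np.uint8))
E
cat > h.py <<'E'
import numpy as np,cv2
from bench import *
def px2w(c,uv,z):
    "pixels -> world points at height z"
    uv=np.array(uv,float).reshape(-1,2); p=(uv-c["mtx"][:2,2])/c["mtx"][[0,1],[0,1]]
    q=p.copy()
    for _ in range(20): q=p/(1+c["k1"]*(q**2).sum(1,keepdims=True))
    d=np.c_[q,np.ones(len(q))]@c["T"][:3,:3].T; o=c["T"][:3,3]
    return o+d*((np.broadcast_to(z,len(q))-o[2])/d[:,2])[:,None]
def w2px(c,P):
    P=np.array(P,float).reshape(-1,3); q=(P-c["T"][:3,3])@c["T"][:3,:3]; q=q[:,:2]/q[:,2:]
    q=q*(1+c["k1"]*(q**2).sum(1,keepdims=True)); return q*c["mtx"][[0,1],[0,1]]+c["mtx"][:2,2]
def togo(x,y,yaw=None):
    "remaining shift in tool axes, for target world xy and closing-line yaw (deg, mod 180)"
    s=state(); r=s["eef_rot"][2]; d=np.array([x,y])-s["eef_pos"][:2]
    print("pos",np.round(s["eef_pos"],4),"rot",np.round(s["eef_rot"],4),"t",round(s["time_s"],2),"tx,ty mm",np.round(1e3*np.array([d@[np.cos(r),np.sin(r)],d@[np.sin(r),-np.cos(r)]]),1))
    if yaw is not None: print("tool yaw cmd deg (sign: -world):",-((yaw-np.degrees(r)+90)%180-90))
E
```

```text
(no output)
```

View pics/crop.png

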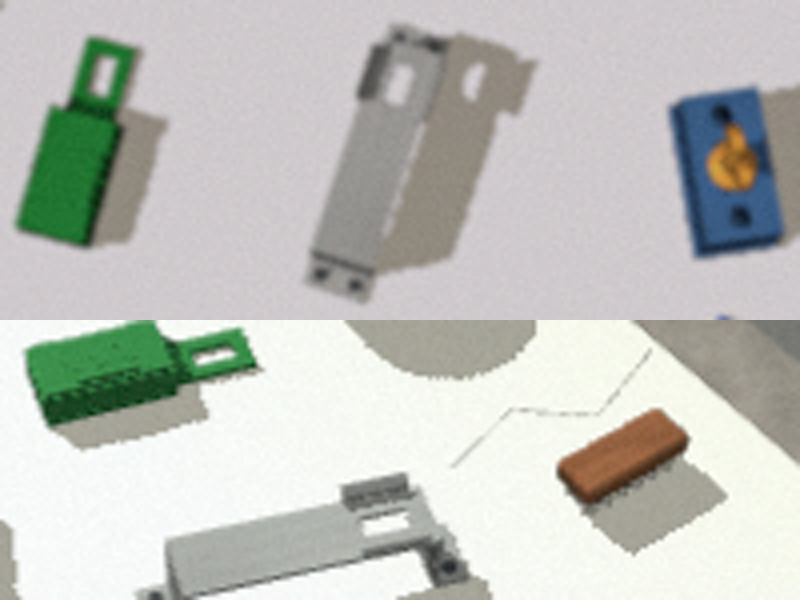

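The crop confirms the three: the grey bracket (slot at crop (399,85), near plate edge at (343,262)), the dish (tail slot at (102,73), box top centre about (70,174)) and the screw on the stand (collar at (732,165)).

Run:
```python
from h import *
c=calibration("top"); f=lambda L:[((x+.5)/4-.5+230,(y+.5)/4-.5+198) for x,y in L]
P=px2w(c,f([(102,73),(70,174),(399,85),(343,262),(732,165),(722,113),(741,215)]),[.005,.03,.05,.05,.064,.06,.06])
print(np.round(P,4))
for i,j in ((1,0),(3,2),(6,5)):
    d=P[j]-P[i]; print(np.hypot(*d[:2]),np.degrees(np.arctan2(d[1],d[0])),np.hypot(*P[i][:2]))
s=calibration("side"); q=px2w(s,[(250+215.5/4-.5,185+37.5/4-.5),(250+386/4,185+203/4)],[.005,.05]);print(q)
togo(*P[1][:2],np.degrees(np.arctan2(*(P[0]-P[1])[1::-1])))
w=calibration("wrist"); print(np.round(w["T"],3),w["mtx"][0,0],w["k1"])
```

```text
[[ 0.5809  0.2414  0.005 ]
 [ 0.4961  0.2622  0.03  ]
 [ 0.5607  0.0064  0.05  ]
 [ 0.4235  0.0501  0.05  ]
 [ 0.4941 -0.247   0.064 ]
 [ 0.5352 -0.2411  0.06  ]
 [ 0.4561 -0.2533  0.06  ]]
0.08730605959229633 -13.75384973825953 0.5611377036833988
0.1440031353988049 -17.670093002489835 0.42647973328515637
0.07998241815233074 8.750935403718787 0.521726957450425
[[0.57941639 0.23531928 0.005     ]
 [0.5623351  0.0011659  0.05      ]]
pos [0.1474 0.6327 0.2445] rot [-3.1401e+00  1.0000e-04  2.9127e+00] t 0.1 tx,ty mm [-423.7 -281.7]
tool yaw cmd deg (sign: -world): 0.6415313992228278
[[ 0.226  0.926  0.303  0.069]
 [ 0.974 -0.214 -0.073  0.65 ]
 [-0.003  0.312 -0.95   0.374]
 [ 0.     0.     0.     1.   ]] 384.29062548164575 -0.06939091680691051
```

```bash
python3 -m creep '[{"tx":-0.0303,"ty":-0.0201},{"tx":-0.0303,"ty":-0.0201},{"tx":-0.0303,"ty":-0.0201},{"tx":-0.0303,"ty":-0.0201},{"tx":-0.0303,"ty":-0.0201}]'
python3 -m creep '[{"tx":-0.0303,"ty":-0.0201},{"tx":-0.0303,"ty":-0.0201},{"tx":-0.0303,"ty":-0.0201},{"tx":-0.0303,"ty":-0.0201},{"tx":-0.0303,"ty":-0.0201}]'
python3 -m creep '[{"tx":-0.0303,"ty":-0.0201},{"tx":-0.0303,"ty":-0.0201},{"tx":-0.0303,"ty":-0.0201},{"tx":-0.0303,"ty":-0.0201},{"tz":0}]'
python3 -m creep '[{"tz":0},{"tz":0},{"tz":0}]'
python3 - <<'E'
from h import *
togo(.496,.262,-13.8)
c=calibration("wrist");im=grab_frame("wrist");cv2.imwrite("pics/w1.png",im[:,:,::-1]);np.savez("w1.npz",**c)
E
```

```text
pos [0.1474 0.6327 0.2445] rot [-3.1401e+00  1.0000e-04  2.9127e+00] t 0.1 tx,ty mm [-423.6 -281.9]
tool yaw cmd deg (sign: -world): 0.6876816609633067$[0]: bad value
$[0]: bad value
$[0]: bad value
$[0]: bad value
```

View pics/w1.png

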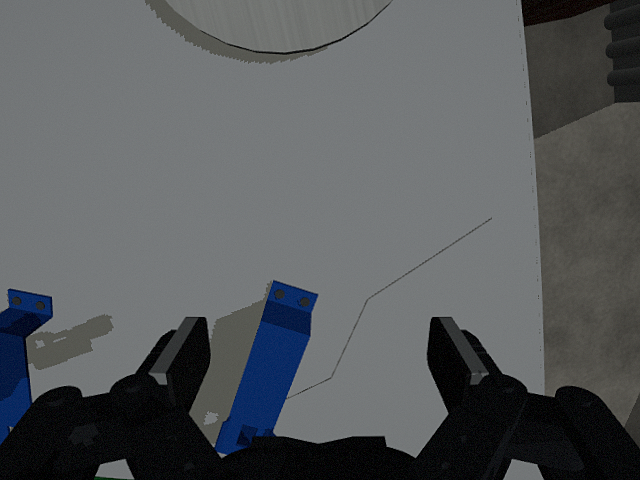

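The wrist picture shows only the look-alikes, because the moves were refused; the rows probably need every field.

```bash
python3 -m creep '[{"tx":-0.0353,"ty":-0.0188,"tz":0,"yaw":0,"fingers":0.085},{"tx":-0.0353,"ty":-0.0188,"tz":0,"yaw":0,"fingers":0.085},{"tx":-0.0353,"ty":-0.0188,"tz":0,"yaw":0,"fingers":0.085},{"tx":-0.0353,"ty":-0.0188,"tz":0,"yaw":0,"fingers":0.085},{"tx":-0.0353,"ty":-0.0188,"tz":0,"yaw":0,"fingers":0.085}]'
python3 - <<'E'
from h import *
togo(.60,.235,-13.8)
E
```

```text
time_s: 0.57
eef_pos: [0.2991, 0.4999, 0.2451]
eef_rot: [-3.141, -0.0, 2.913]
contact_force: [0.7, 0.5, -0.3]
grip_width: 0.997
grasp_force: 0.0
pos [0.2991 0.4999 0.2451] rot [-3.1413e+00 -1.0000e-04  2.9129e+00] t 0.57 tx,ty mm [-353.1 -189.7]
tool yaw cmd deg (sign: -world): 0.6974954833738423
```

```bash
python3 -m creep '[{"tx":-0.0353,"ty":-0.0188,"tz":0,"yaw":0,"fingers":0.085},{"tx":-0.0353,"ty":-0.0188,"tz":0,"yaw":0,"fingers":0.085},{"tx":-0.0353,"ty":-0.0188,"tz":0,"yaw":0,"fingers":0.085},{"tx":-0.0353,"ty":-0.0188,"tz":0,"yaw":0,"fingers":0.085},{"tx":-0.0353,"ty":-0.0188,"tz":0,"yaw":0,"fingers":0.085}]' >/dev/null
python3 -m creep '[{"tx":-0.0353,"ty":-0.0188,"tz":0,"yaw":0,"fingers":0.085},{"tx":-0.0353,"ty":-0.0188,"tz":0,"yaw":0,"fingers":0.085},{"tx":-0.0353,"ty":-0.0188,"tz":0,"yaw":0,"fingers":0.085},{"tx":-0.0353,"ty":-0.0188,"tz":0,"yaw":0,"fingers":0.085},{"tx":-0.0353,"ty":-0.0188,"tz":0,"yaw":0,"fingers":0.085}]' >/dev/null
python3 -m creep '[{"tx":0,"ty":0,"tz":0,"yaw":0,"fingers":0.085},{"tx":0,"ty":0,"tz":0,"yaw":0,"fingers":0.085},{"tx":0,"ty":0,"tz":0,"yaw":0,"fingers":0.085}]'
python3 - <<'E'
from h import *
togo(.60,.235,-13.8)
c=calibration("wrist");im=grab_frame("wrist");cv2.imwrite("pics/w2.png",np.clip(im[:,:,::-1]*1.5,0,255).astype(np.uint8));np.savez("w2.npz",**c)
E
```

```text
time_s: 1.65
eef_pos: [0.5989, 0.2384, 0.2448]
eef_rot: [-3.141, -0.001, 2.912]
contact_force: [0.1, 0.2, -0.0]
grip_width: 0.999
grasp_force: 0.0
pos [0.5989 0.2384 0.2448] rot [-3.1413e+00 -9.0000e-04  2.9125e+00] t 1.65 tx,ty mm [-1.8 -3.1]
tool yaw cmd deg (sign: -world): 0.6731520878075798
```

View pics/w2.png

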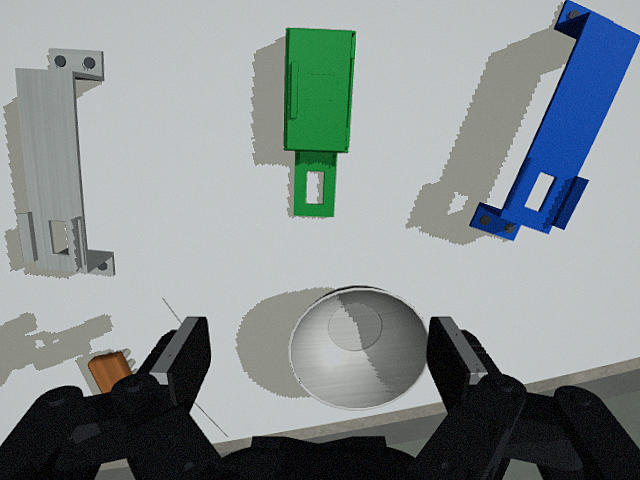

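The wrist picture shows the dish (box top corners (288,28), (354,30), (351,152), (285,150); slot about (307–324,171–204)) and the steel bracket at left (slot about (50,220)–(67,254), plate near edge (16,68)–(73,70)).

Run:
```python
from h import *
c=dict(np.load("w2.npz"))
im=cv2.imread("pics/w2.png")
S=px2w(c,[(307,171),(324,171),(324,204),(307,204)],.005); B=px2w(c,[(288,28),(354,30),(351,152),(285,150)],.028)
T=px2w(c,[(294,216),(334,216)],.005)
n=lambda a,b:round(1e3*np.linalg.norm(a-b),1)
print("slot",S.mean(0),n(S[0],S[1]),n(S[1],S[2]));print("box",B.mean(0),n(B[0],B[1]),n(B[1],B[2]),n(B[0],B[3]));print("tail",T.mean(0),n(T[0],T[1]))
d=S.mean(0)-B.mean(0);print("dish yaw",np.degrees(np.arctan2(d[1],d[0])),np.hypot(*d[:2]))
e=T.mean(0)-px2w(c,[(321,29)],.028)[0];print(np.degrees(np.arctan2(e[1],e[0])),np.hypot(*e[:2]))
K=px2w(c,[(50,221),(63,221),(67,254),(53,254)],.05);E=px2w(c,[(16,68),(73,70)],.05)
print("bslot",K.mean(0),n(K[0],K[1]),n(K[1],K[2]));print("edge",E.mean(0),n(E[0],E[1]));d=K.mean(0)-E.mean(0);print(np.degrees(np.arctan2(d[1],d[0])),np.hypot(*d[:2]))
```

```text
slot [0.58147666 0.23861687 0.005     ] 16.2 32.0
box [0.49882823 0.26162885 0.028     ] 53.9 98.5 98.4
tail [0.60846778 0.23076326 0.005     ] 39.5
dish yaw -15.558910672911813 0.085792264909174
-15.353597462310486 0.1630271861802351
bslot [0.56393469 0.00159793 0.05      ] 12.6 31.6
edge [0.42760967 0.04869072 0.05      ] 50.1
-19.05721261211701 0.14422982263597578
```

```bash
python3 -m creep '[{"tx":0.0246,"ty":0,"tz":0.02,"yaw":0.8,"fingers":0.085},{"tx":0.0246,"ty":0,"tz":0.03,"yaw":0.8,"fingers":0.085},{"tx":0.0246,"ty":0,"tz":0.03,"yaw":0.8,"fingers":0.085},{"tx":0.0246,"ty":0,"tz":0.03,"yaw":0,"fingers":0.085},{"tx":0,"ty":0,"tz":0.03,"yaw":0,"fingers":0.085}]' >/dev/null
python3 -m creep '[{"tx":0,"ty":0,"tz":0.02,"yaw":0,"fingers":0.085},{"tx":0,"ty":0,"tz":0,"yaw":0,"fingers":0.085},{"tx":0,"ty":0,"tz":0,"yaw":0,"fingers":0.085}]'
python3 - <<'E'
from h import *
togo(.503,.2605,-15.5)
E
```

```text
time_s: 2.37
eef_pos: [0.5026, 0.2634, 0.0851]
eef_rot: [-3.14, -0.001, 2.873]
contact_force: [0.6, 0.4, 0.9]
grip_width: 0.997
grasp_force: 0.0
pos [0.5026 0.2634 0.0851] rot [-3.1404e+00 -1.3000e-03  2.8729e+00] t 2.37 tx,ty mm [-1.1 -2.7]
tool yaw cmd deg (sign: -world): 0.10399695816357735
```

```bash
python3 -m creep '[{"tx":-0.001,"ty":-0.0027,"tz":0.03,"yaw":0,"fingers":0.085},{"tx":0,"ty":0,"tz":0.025,"yaw":0,"fingers":0.085},{"tx":0,"ty":0,"tz":0.011,"yaw":0,"fingers":0.085},{"tx":0,"ty":0,"tz":0,"yaw":0,"fingers":0.085},{"tx":0,"ty":0,"tz":0,"yaw":0,"fingers":0.05}]' 
python3 -m creep '[{"tx":0,"ty":0,"tz":0,"yaw":0,"fingers":0.04},{"tx":0,"ty":0,"tz":0,"yaw":0,"fingers":0.04},{"tx":0,"ty":0,"tz":0,"yaw":0,"fingers":0.04},{"tx":0,"ty":0,"tz":0,"yaw":0,"fingers":0.04},{"tx":0,"ty":0,"tz":0,"yaw":0,"fingers":0.04}]'
```

```text
time_s: 2.78
eef_pos: [0.5047, 0.2603, 0.0206]
eef_rot: [3.141, 0.001, 2.871]
contact_force: [0.3, 0.3, 0.3]
grip_width: 0.88
grasp_force: 0.0
time_s: 3.2
eef_pos: [0.5054, 0.2607, 0.0217]
eef_rot: [3.139, 0.002, 2.871]
contact_force: [-0.9, 0.4, 5.3]
grip_width: 0.664
grasp_force: 64.5
```

```bash
python3 -m creep '[{"tx":0,"ty":0,"tz":-0.02,"yaw":0,"fingers":0.04},{"tx":0,"ty":0,"tz":-0.04,"yaw":1,"fingers":0.04},{"tx":0,"ty":0,"tz":-0.04,"yaw":1,"fingers":0.04},{"tx":0,"ty":0,"tz":-0.04,"yaw":1,"fingers":0.04},{"tx":0,"ty":0,"tz":-0.03,"yaw":0.5,"fingers":0.04}]' 
python3 -m creep '[{"tx":-0.021,"ty":-0.0251,"tz":-0.0055,"yaw":0,"fingers":0.04},{"tx":-0.021,"ty":-0.0251,"tz":-0.0055,"yaw":0,"fingers":0.04},{"tx":-0.021,"ty":-0.0251,"tz":-0.0055,"yaw":0,"fingers":0.04},{"tx":-0.021,"ty":-0.0251,"tz":-0.0055,"yaw":0,"fingers":0.04},{"tx":-0.021,"ty":-0.0251,"tz":-0.0055,"yaw":0,"fingers":0.04}]'  >/dev/null
python3 -m creep '[{"tx":-0.021,"ty":-0.0251,"tz":-0.0055,"yaw":0,"fingers":0.04},{"tx":-0.021,"ty":-0.0251,"tz":-0.0055,"yaw":0,"fingers":0.04},{"tx":-0.021,"ty":-0.0251,"tz":-0.0055,"yaw":0,"fingers":0.04},{"tx":-0.021,"ty":-0.0251,"tz":-0.0055,"yaw":0,"fingers":0.04},{"tx":0,"ty":0,"tz":0,"yaw":0,"fingers":0.04}]'  >/dev/null
python3 -m creep '[{"tx":0,"ty":0,"tz":0,"yaw":0,"fingers":0.04},{"tx":0,"ty":0,"tz":0,"yaw":0,"fingers":0.04},{"tx":0,"ty":0,"tz":0,"yaw":0,"fingers":0.04}]'
python3 - <<'E'
from h import *
c=calibration("wrist");im=grab_frame("wrist");cv2.imwrite("pics/w3.png",np.clip(im[:,:,::-1]*1.5,0,255).astype(np.uint8));np.savez("w3.npz",**c)
E
```

```text
time_s: 3.62
eef_pos: [0.505, 0.2599, 0.1944]
eef_rot: [3.138, 0.003, 2.808]
contact_force: [1.3, 0.7, -2.0]
grip_width: 0.663
grasp_force: 64.8
time_s: 4.7
eef_pos: [0.6089, -0.0138, 0.2391]
eef_rot: [3.141, -0.0, 2.812]
contact_force: [1.1, 0.4, -1.9]
grip_width: 0.66
grasp_force: 64.8
```

View pics/w3.png

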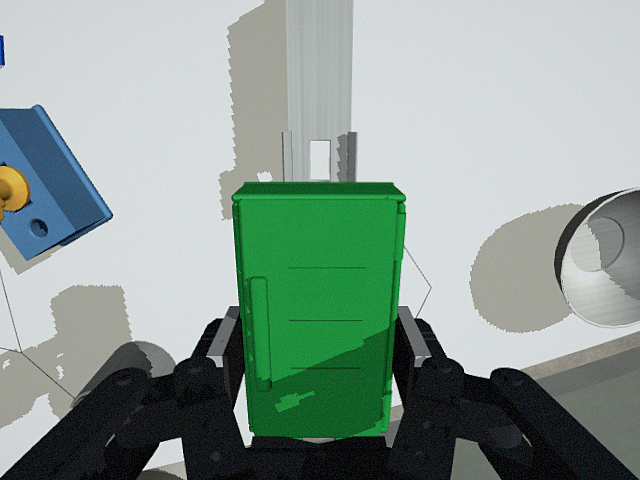

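The picture shows the bracket slot at (310–330,140–180), with its plate edges at columns about 287 and 353. The held dish is straight in the jaws, its rear top edge at (234,198)–(405,200).

Run:
```python
from h import *
c=dict(np.load("w3.npz")); im=cv2.imread("pics/w3.png")
g=im[:,:,:].astype(int).sum(2)
for r in (20,60,100,150,165): 
    print(r, [ (i,g[r,i]) for i in range(276,366,3)] if r in(20,150) else '')
print([(r,g[r,320]) for r in range(130,186,2)])
K=px2w(c,[(310,140),(330,140),(331,180),(310,180)],.05); n=lambda a,b:round(1e3*np.linalg.norm(a-b),1)
print("bslot",K.mean(0),n(K[0],K[1]),n(K[1],K[2]))
Q=px2w(c,[(234,198),(406,200)],.2391+.0063);print(Q,n(*Q))
tcp=np.array([.6089,-.0138]);r=2.812;tx=np.array([np.cos(r),np.sin(r)]);ty=np.array([np.sin(r),-np.cos(r)])
for q in (*Q[:,:2],K.mean(0)[:2]): print("tool",(q-tcp)@tx,(q-tcp)@ty)
P=px2w(c,[(287,0),(353,0),(287,128),(351,128)],.05);print(n(P[0],P[1]),n(P[2],P[3])); m=(P[2]+P[3]-P[0]-P[1]);print(np.degrees(np.arctan2(m[1],m[0])))
```

```text
20 [(276, np.int64(472)), (279, np.int64(485)), (282, np.int64(472)), (285, np.int64(499)), (288, np.int64(532)), (291, np.int64(525)), (294, np.int64(508)), (297, np.int64(522)), (300, np.int64(509)), (303, np.int64(510)), (306, np.int64(535)), (309, np.int64(520)), (312, np.int64(522)), (315, np.int64(521)), (318, np.int64(517)), (321, np.int64(518)), (324, np.int64(526)), (327, np.int64(527)), (330, np.int64(532)), (333, np.int64(527)), (336, np.int64(523)), (339, np.int64(514)), (342, np.int64(516)), (345, np.int64(540)), (348, np.int64(525)), (351, np.int64(512)), (354, np.int64(654)), (357, np.int64(644)), (360, np.int64(661)), (363, np.int64(653))]
60 
100 
150 [(276, np.int64(477)), (279, np.int64(496)), (282, np.int64(302)), (285, np.int64(522)), (288, np.int64(516)), (291, np.int64(446)), (294, np.int64(517)), (297, np.int64(533)), (300, np.int64(549)), (303, np.int64(506)), (306, np.int64(521)), (309, np.int64(529)), (312, np.int64(659)), (315, np.int64(661)), (318, np.int64(663)), (321, np.int64(654)), (324, np.int64(664)), (327, np.int64(669)), (330, np.int64(337)), (333
[... 465 characters left out ...]
150, np.int64(656)), (152, np.int64(649)), (154, np.int64(649)), (156, np.int64(673)), (158, np.int64(665)), (160, np.int64(664)), (162, np.int64(653)), (164, np.int64(655)), (166, np.int64(659)), (168, np.int64(657)), (170, np.int64(661)), (172, np.int64(660)), (174, np.int64(660)), (176, np.int64(661)), (178, np.int64(688)), (180, np.int64(467)), (182, np.int64(212)), (184, np.int64(114))]
bslot [0.56387432 0.00246369 0.05      ] 16.1 32.2
[[ 0.54737383 -0.02253213  0.2454    ]
 [ 0.56606795  0.03018753  0.2454    ]] 55.9
tool 0.05538825605553299 -0.028175529319263336
tool 0.054763480448142124 0.02775695229624425
tool 0.047866006880468936 0.0008153755342833872
48.8 51.0
-19.285355360490026
```

```bash
python3 -m creep '[{"tx":0.032,"ty":0.0002,"tz":0,"yaw":0.2,"fingers":0.04},{"tx":0.032,"ty":0.0002,"tz":0.01,"yaw":0,"fingers":0.04},{"tx":0.032,"ty":0.0002,"tz":0.02,"yaw":0,"fingers":0.04},{"tx":0.0324,"ty":0.0002,"tz":0.02,"yaw":0,"fingers":0.04},{"tx":0,"ty":0,"tz":0.03,"yaw":0,"fingers":0.04}]'  >/dev/null
python3 -m creep '[{"tx":0,"ty":0,"tz":0.03,"yaw":0,"fingers":0.04},{"tx":0,"ty":0,"tz":0.025,"yaw":0,"fingers":0.04},{"tx":0,"ty":0,"tz":0,"yaw":0,"fingers":0.04},{"tx":0,"ty":0,"tz":0,"yaw":0,"fingers":0.04},{"tx":0,"ty":0,"tz":0,"yaw":0,"fingers":0.04}]'
python3 - <<'E'
from h import *
# target TCP: dish centre at tool x +.0055
r=np.radians(-19.1); t=np.array([.4826,.0306])+.0055*np.array([np.cos(r),np.sin(r)])
togo(*t,-19.1)
E
```

```text
time_s: 5.58
eef_pos: [0.489, 0.028, 0.1053]
eef_rot: [3.141, 0.001, 2.807]
contact_force: [-0.5, -0.2, -1.7]
grip_width: 0.662
grasp_force: 64.7
pos [0.489  0.028  0.1053] rot [3.1409e+00 1.3000e-03 2.8071e+00] t 5.58 tx,ty mm [1.4 0.4]
tool yaw cmd deg (sign: -world): -0.06659273792388376
```

```bash
python3 -m creep '[{"tx":0.001,"ty":0.0004,"tz":0.005,"yaw":0,"fingers":0.04},{"tx":0,"ty":0,"tz":0.01,"yaw":0,"fingers":0.04},{"tx":0,"ty":0,"tz":0.01,"yaw":0,"fingers":0.04},{"tx":0,"ty":0,"tz":0.005,"yaw":0,"fingers":0.04},{"tx":0,"ty":0,"tz":0,"yaw":0,"fingers":0.04}]'
python3 -m creep '[{"tx":0,"ty":0,"tz":0.002,"yaw":0,"fingers":0.04},{"tx":0,"ty":0,"tz":0.001,"yaw":0,"fingers":0.04},{"tx":0,"ty":0,"tz":0,"yaw":0,"fingers":0.04}]'
```

```text
time_s: 6.0
eef_pos: [0.4864, 0.028, 0.0724]
eef_rot: [-3.14, -0.002, 2.806]
contact_force: [0.4, -0.3, -1.5]
grip_width: 0.661
grasp_force: 64.8
time_s: 6.25
eef_pos: [0.4872, 0.028, 0.0716]
eef_rot: [3.141, -0.001, 2.806]
contact_force: [-7.2, -2.0, 10.7]
grip_width: 0.662
grasp_force: 66.1
```

```bash
python3 -m creep '[{"tx":0,"ty":0,"tz":0,"yaw":0,"fingers":0.085},{"tx":0,"ty":0,"tz":0,"yaw":0,"fingers":0.085},{"tx":0,"ty":0,"tz":0,"yaw":0,"fingers":0.085},{"tx":0,"ty":0,"tz":0,"yaw":0,"fingers":0.085},{"tx":0,"ty":0,"tz":0,"yaw":0,"fingers":0.085}]'
python3 -m creep '[{"tx":0,"ty":0,"tz":-0.02,"yaw":0,"fingers":0.085},{"tx":0,"ty":0,"tz":-0.037,"yaw":0,"fingers":0.085},{"tx":0,"ty":0,"tz":-0.037,"yaw":0,"fingers":0.085},{"tx":0,"ty":0,"tz":-0.037,"yaw":0,"fingers":0.085},{"tx":-0.026,"ty":0,"tz":-0.03,"yaw":0,"fingers":0.085}]' >/dev/null
python3 -m creep '[{"tx":-0.036,"ty":0,"tz":-0.007,"yaw":0,"fingers":0.085},{"tx":-0.036,"ty":0,"tz":0,"yaw":0,"fingers":0.085},{"tx":-0.036,"ty":0,"tz":0,"yaw":0,"fingers":0.085},{"tx":0,"ty":0,"tz":0,"yaw":0,"fingers":0.085},{"tx":0,"ty":0,"tz":0,"yaw":0,"fingers":0.085}]'
python3 - <<'E'
from h import *
c=calibration("wrist");im=grab_frame("wrist");cv2.imwrite("pics/w4.png",np.clip(im[:,:,::-1]*1.5,0,255).astype(np.uint8));np.savez("w4.npz",**c)
print(np.round(c["T"][:3,3],3)); togo(.56,-.245,8.75)
E
```

```text
time_s: 6.67
eef_pos: [0.4874, 0.0282, 0.0708]
eef_rot: [-3.142, 0.0, 2.806]
contact_force: [-0.9, -0.4, -0.6]
grip_width: 0.996
grasp_force: 0.0
time_s: 7.5
eef_pos: [0.6146, -0.0168, 0.2373]
eef_rot: [-3.139, -0.001, 2.805]
contact_force: [-0.8, 0.0, 0.4]
grip_width: 0.994
grasp_force: 0.0
[0.539 0.009 0.367]
pos [ 0.6137 -0.0163  0.2379] rot [-3.1400e+00 -1.3000e-03  2.8055e+00] t 7.55 tx,ty mm [ -24.8 -233.7]
tool yaw cmd deg (sign: -world): -28.009410687957825
```

View pics/w4.png

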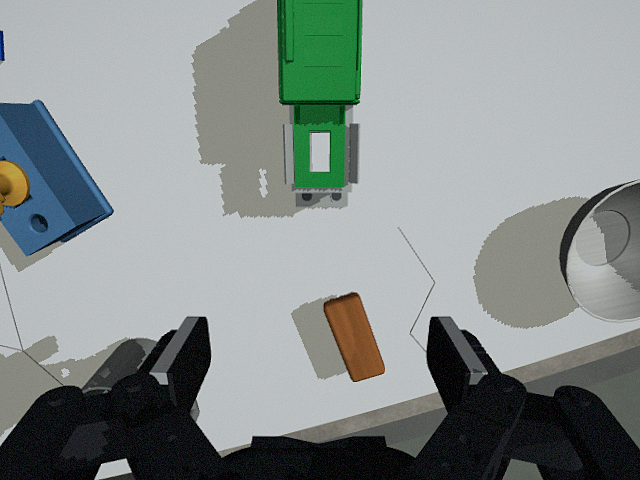

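The dish sits flat with its tail between the lips, and light shows through both slots at (310–330,131–172). Next is the screw.

```bash
python3 -m creep '[{"tx":-0.0041,"ty":-0.039,"tz":0,"yaw":0,"fingers":0.085},{"tx":-0.0041,"ty":-0.039,"tz":0,"yaw":0,"fingers":0.085},{"tx":-0.0041,"ty":-0.039,"tz":0,"yaw":0,"fingers":0.085},{"tx":-0.0041,"ty":-0.039,"tz":0,"yaw":0,"fingers":0.085},{"tx":-0.0041,"ty":-0.039,"tz":0,"yaw":0,"fingers":0.085}]' >/dev/null
python3 -m creep '[{"tx":-0.0041,"ty":-0.039,"tz":0,"yaw":0,"fingers":0.085},{"tx":0,"ty":0,"tz":0,"yaw":-7,"fingers":0.085},{"tx":0,"ty":0,"tz":0,"yaw":-7,"fingers":0.085},{"tx":0,"ty":0,"tz":0,"yaw":-7,"fingers":0.085},{"tx":0,"ty":0,"tz":0,"yaw":-7,"fingers":0.085}]' >/dev/null
python3 -m creep '[{"tx":0,"ty":0,"tz":0,"yaw":0,"fingers":0.085},{"tx":0,"ty":0,"tz":0,"yaw":0,"fingers":0.085},{"tx":0,"ty":0,"tz":0,"yaw":0,"fingers":0.085}]'
python3 - <<'E'
from h import *
c=calibration("wrist");im=grab_frame("wrist");cv2.imwrite("pics/w5.png",np.clip(im[:,:,::-1]*1.5,0,255).astype(np.uint8));np.savez("w5.npz",**c)
togo(.494,-.247,8.75)
d=dict(np.load("w4.npz")); K=px2w(d,[(310,131),(330,131),(330,172),(310,172)],.055); print("dish slot",K.mean(0),np.linalg.norm(K[0]-K[1]),np.linalg.norm(K[1]-K[2]))
E
```

```text
time_s: 8.63
eef_pos: [0.5598, -0.2444, 0.2393]
eef_rot: [3.141, 0.001, -2.992]
contact_force: [0.7, -0.2, 0.6]
grip_width: 0.999
grasp_force: 0.0
pos [ 0.5599 -0.2446  0.2391] rot [ 3.1413e+00  6.0000e-04 -2.9913e+00] t 8.68 tx,ty mm [65.5  7.5]
tool yaw cmd deg (sign: -world): -0.1371948618912029
dish slot [0.56216059 0.0013686  0.055     ] 0.015638622060327855 0.031960579874892404
```

View pics/w5.png

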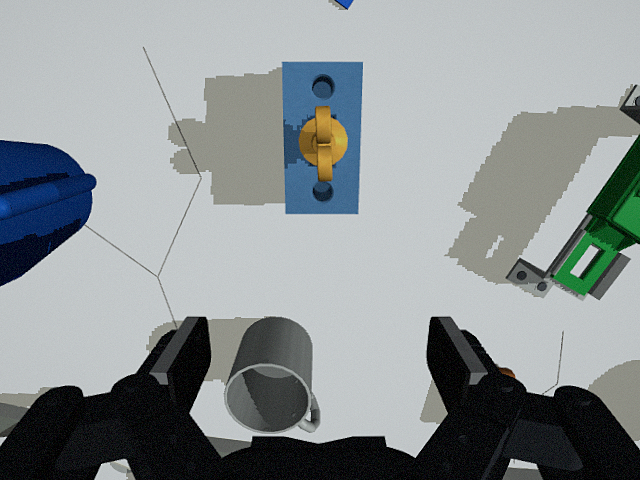

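The picture shows the screw's wings running from (323,107) to (325,181) along the stand's slot, the collar centred at about (323,142), and the round holes at (323,87) and (323,191). Everything is square to the tool.

Run:
```python
from h import *
c=dict(np.load("w5.npz"))
P=px2w(c,[(323.5,107),(324.5,181),(323,142),(323,87),(323,191)],[.1,.1,.064,.06,.06]);print(P.round(4),np.linalg.norm(P[0]-P[1]),np.linalg.norm(P[3]-P[4]))
for i,j in((0,1),(3,4)):
    m=(P[i]+P[j])/2; d=P[j]-P[i]; print(m,np.degrees(np.arctan2(d[1],d[0]))); togo(m[0],m[1])
```

```text
[[ 0.4722 -0.2551  0.1   ]
 [ 0.5208 -0.2469  0.1   ]
 [ 0.4966 -0.2513  0.064 ]
 [ 0.4567 -0.2574  0.06  ]
 [ 0.5349 -0.2452  0.06  ]] 0.04925656523793936 0.0791195129934401
[ 0.49647145 -0.25098112  0.1       ] 9.654304149541272
pos [ 0.5599 -0.2446  0.2391] rot [ 3.1413e+00  6.0000e-04 -2.9913e+00] t 8.68 tx,ty mm [63.7  3.2]
[ 0.49582415 -0.25131508  0.06      ] 8.820340439268225
pos [ 0.5599 -0.2446  0.2391] rot [ 3.1413e+00  6.0000e-04 -2.9913e+00] t 8.68 tx,ty mm [64.4  2.9]
```

```bash
python3 -m creep '[{"tx":0.032,"ty":0.0015,"tz":0,"yaw":0,"fingers":0.085},{"tx":0.032,"ty":0.0015,"tz":0.02,"yaw":0,"fingers":0.06},{"tx":0,"ty":0,"tz":0.03,"yaw":0,"fingers":0.06},{"tx":0,"ty":0,"tz":0.02,"yaw":0,"fingers":0.06},{"tx":0,"ty":0,"tz":0,"yaw":0,"fingers":0.06}]' >/dev/null
python3 -m creep '[{"tx":0,"ty":0,"tz":0,"yaw":0,"fingers":0.06},{"tx":0,"ty":0,"tz":0,"yaw":0,"fingers":0.06}]'
python3 - <<'E'
from h import *
togo(.4963,-.251,8.8)
E
```

```text
time_s: 9.27
eef_pos: [0.4972, -0.252, 0.1701]
eef_rot: [-3.141, 0.001, -2.989]
contact_force: [0.1, -0.2, 0.3]
grip_width: 0.707
grasp_force: 0.0
pos [ 0.4972 -0.252   0.1701] rot [-3.1407e+00  1.0000e-03 -2.9889e+00] t 9.27 tx,ty mm [0.7 1.1]
tool yaw cmd deg (sign: -world): -0.05050832019185236
```

```bash
python3 -m creep '[{"tx":0.0007,"ty":0.0007,"tz":0.035,"yaw":0,"fingers":0.06},{"tx":0,"ty":0,"tz":0.03,"yaw":0,"fingers":0.06},{"tx":0,"ty":0,"tz":0.01,"yaw":0,"fingers":0.06},{"tx":0,"ty":0,"tz":0,"yaw":0,"fingers":0.06},{"tx":0,"ty":0,"tz":0,"yaw":0,"fingers":0.03}]'
python3 -m creep '[{"tx":0,"ty":0,"tz":0,"yaw":0,"fingers":0.015},{"tx":0,"ty":0,"tz":0,"yaw":0,"fingers":0.0},{"tx":0,"ty":0,"tz":0,"yaw":0,"fingers":0.0},{"tx":0,"ty":0,"tz":0,"yaw":0,"fingers":0.0},{"tx":0,"ty":0,"tz":0,"yaw":0,"fingers":0.0}]'
python3 -m creep '[{"tx":0,"ty":0,"tz":0,"yaw":0,"fingers":0},{"tx":0,"ty":0,"tz":0,"yaw":0,"fingers":0.0},{"tx":0,"ty":0,"tz":0,"yaw":0,"fingers":0.0}]'
```

```text
time_s: 9.68
eef_pos: [0.4963, -0.2517, 0.0951]
eef_rot: [-3.141, 0.0, -2.989]
contact_force: [0.7, -0.5, 0.3]
grip_width: 0.574
grasp_force: 0.0
time_s: 10.1
eef_pos: [0.4967, -0.2516, 0.0957]
eef_rot: [-3.141, 0.003, -2.988]
contact_force: [-2.0, 0.4, 7.8]
grip_width: 0.146
grasp_force: 58.5
time_s: 10.35
eef_pos: [0.4966, -0.2517, 0.0957]
eef_rot: [-3.141, 0.003, -2.988]
contact_force: [-1.6, 0.8, 7.7]
grip_width: 0.152
grasp_force: 58.5
```

```bash
python3 -m creep '[{"tx":0,"ty":0,"tz":-0.015,"yaw":0,"fingers":0},{"tx":0,"ty":0,"tz":-0.03,"yaw":0,"fingers":0.0},{"tx":0,"ty":0,"tz":-0.035,"yaw":0,"fingers":0.0},{"tx":0,"ty":0,"tz":-0.035,"yaw":0,"fingers":0.0},{"tx":0,"ty":0,"tz":-0.025,"yaw":0,"fingers":0.0}]'
python3 -m creep '[{"tx":0,"ty":0,"tz":0,"yaw":0,"fingers":0},{"tx":0,"ty":0,"tz":0,"yaw":7,"fingers":0.0},{"tx":0,"ty":0,"tz":0,"yaw":7,"fingers":0.0},{"tx":0,"ty":0,"tz":0,"yaw":7,"fingers":0.0},{"tx":0,"ty":0,"tz":0,"yaw":7,"fingers":0.0}]'
python3 - <<'E'
from h import *
# look pose: 60 mm beyond the slot
togo(.563+.06*.945,.002-.06*.327,-19.1)
im=cv2.imread("pics/w4.png")[100:200,270:370]; cv2.imwrite("pics/c4.png",cv2.resize(im,None,fx=6,fy=6,interpolation=cv2.INTER_NEAREST))
E
```

```text
time_s: 10.77
eef_pos: [0.4961, -0.2519, 0.2377]
eef_rot: [-3.14, 0.003, -2.989]
contact_force: [0.8, 0.1, -0.8]
grip_width: 0.147
grasp_force: 58.6
time_s: 11.18
eef_pos: [0.4955, -0.2512, 0.2342]
eef_rot: [3.141, 0.001, 2.8]
contact_force: [0.2, -0.1, -0.5]
grip_width: 0.149
grasp_force: 58.6
pos [ 0.4955 -0.2512  0.2342] rot [3.1412e+00 6.0000e-04 2.8001e+00] t 11.18 tx,ty mm [-38.7 261.7]
tool yaw cmd deg (sign: -world): -0.46856176359543156
```

View pics/c4.png

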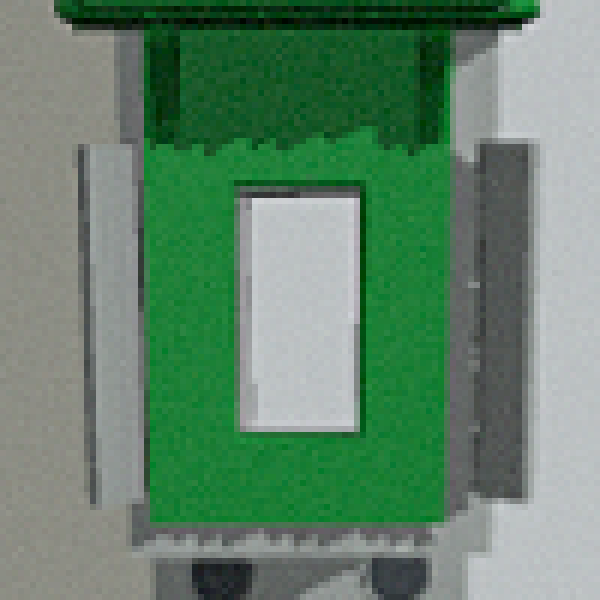

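The tail sits about 1.6 mm to the −y side between the lips, and a strip of the bracket's slot edge shows in the dish slot at crop x 237–250. I'll aim at the middle of the common opening, (0.563, 0.002).

```bash
python3 -m creep '[{"tx":0.0027,"ty":0.0373,"tz":0,"yaw":-0.4,"fingers":0},{"tx":0.0027,"ty":0.0373,"tz":0,"yaw":0,"fingers":0.0},{"tx":0.0027,"ty":0.0373,"tz":0,"yaw":0,"fingers":0.0},{"tx":0.0027,"ty":0.0373,"tz":0,"yaw":0,"fingers":0.0},{"tx":0.0027,"ty":0.0373,"tz":0,"yaw":0,"fingers":0.0}]' >/dev/null
python3 -m creep '[{"tx":0.0027,"ty":0.0373,"tz":0,"yaw":0,"fingers":0},{"tx":0.0027,"ty":0.0373,"tz":0.02,"yaw":0,"fingers":0.0},{"tx":0,"ty":0,"tz":0.04,"yaw":0,"fingers":0.0},{"tx":0,"ty":0,"tz":0.03,"yaw":0,"fingers":0.0},{"tx":0,"ty":0,"tz":0,"yaw":0,"fingers":0.0}]' >/dev/null
python3 -m creep '[{"tx":0,"ty":0,"tz":0,"yaw":0,"fingers":0},{"tx":0,"ty":0,"tz":0,"yaw":0,"fingers":0.0},{"tx":0,"ty":0,"tz":0,"yaw":0,"fingers":0.0}]'
python3 - <<'E'
from h import *
togo(.5634,.0019,-19.1)
E
```

```text
time_s: 12.27
eef_pos: [0.5634, 0.0008, 0.1467]
eef_rot: [3.14, 0.003, 2.812]
contact_force: [-0.3, 0.1, -0.1]
grip_width: 0.147
grasp_force: 58.7
pos [0.5634 0.0008 0.1467] rot [3.1398 0.0032 2.8122] t 12.27 tx,ty mm [0.3 1.1]
tool yaw cmd deg (sign: -world): 0.224559982781102
```

```bash
python3 -m creep '[{"tx":0.0003,"ty":0.0011,"tz":0.01,"yaw":0.2,"fingers":0},{"tx":0,"ty":0,"tz":0.015,"yaw":0,"fingers":0.0},{"tx":0,"ty":0,"tz":0.004,"yaw":0,"fingers":0.0},{"tx":0,"ty":0,"tz":0,"yaw":0,"fingers":0.0},{"tx":0,"ty":0,"tz":0,"yaw":0,"fingers":0.0}]'
python3 -m creep '[{"tx":0,"ty":0,"tz":0.004,"yaw":0,"fingers":0},{"tx":0,"ty":0,"tz":0.003,"yaw":0,"fingers":0.0},{"tx":0,"ty":0,"tz":0.002,"yaw":0,"fingers":0.0},{"tx":0,"ty":0,"tz":0.0,"yaw":0,"fingers":0.0}]'
```

```text
time_s: 12.68
eef_pos: [0.5622, 0.0024, 0.1155]
eef_rot: [-3.142, 0.0, 2.809]
contact_force: [-0.2, 0.6, -0.7]
grip_width: 0.151
grasp_force: 58.7
time_s: 13.02
eef_pos: [0.5619, 0.0025, 0.1058]
eef_rot: [-3.141, -0.0, 2.81]
contact_force: [0.1, -0.4, -0.7]
grip_width: 0.148
grasp_force: 58.7
```

```bash
python3 -m creep '[{"tx":-0.001,"ty":0,"tz":0.003,"yaw":0,"fingers":0},{"tx":0,"ty":0,"tz":0.003,"yaw":0,"fingers":0.0},{"tx":0,"ty":0,"tz":0.003,"yaw":0,"fingers":0.0},{"tx":0,"ty":0,"tz":0.0,"yaw":0,"fingers":0.0}]'
```

```text
time_s: 13.35
eef_pos: [0.5626, 0.0021, 0.0964]
eef_rot: [-3.141, -0.001, 2.81]
contact_force: [0.5, -1.1, -1.2]
grip_width: 0.147
grasp_force: 58.7
```

```bash
python3 -m creep '[{"tx":0,"ty":0,"tz":0.003,"yaw":0,"fingers":0},{"tx":0,"ty":0,"tz":0.0025,"yaw":0,"fingers":0.0},{"tx":0,"ty":0,"tz":0.001,"yaw":0,"fingers":0.0},{"tx":0,"ty":0,"tz":0.0,"yaw":0,"fingers":0.0},{"tx":0,"ty":0,"tz":0.0,"yaw":0,"fingers":0.0}]'
```

```text
time_s: 13.77
eef_pos: [0.5629, 0.0021, 0.0907]
eef_rot: [-3.142, -0.0, 2.81]
contact_force: [-1.3, 0.1, 1.1]
grip_width: 0.147
grasp_force: 59.1
```

```bash
python3 -c "
from bench import *;print(state()['joint_positions'].round(3))"
python3 -m creep '[{"tx":0,"ty":0,"tz":0,"yaw":7,"fingers":0},{"tx":0,"ty":0,"tz":0,"yaw":7,"fingers":0.0}]'
python3 -c "
from bench import *;print(state()['joint_positions'].round(3))"
```

```text
[-0.488  0.312  0.477  1.874 -0.169  0.995  1.3  ]
time_s: 13.93
eef_pos: [0.5632, 0.002, 0.0908]
eef_rot: [3.141, 0.0, 2.56]
contact_force: [-0.1, 0.3, 0.2]
grip_width: 0.153
grasp_force: 58.9
[-0.523  0.317  0.52   1.876 -0.186  0.995  1.066]
```

```bash
python3 -m creep '[{"tx":0,"ty":0,"tz":0,"yaw":7,"fingers":0},{"tx":0,"ty":0,"tz":0,"yaw":7,"fingers":0.0},{"tx":0,"ty":0,"tz":0,"yaw":7,"fingers":0},{"tx":0,"ty":0,"tz":0,"yaw":7,"fingers":0.0},{"tx":0,"ty":0,"tz":0,"yaw":7,"fingers":0}]'
python3 -m creep '[{"tx":0,"ty":0,"tz":0,"yaw":7,"fingers":0},{"tx":0,"ty":0,"tz":0,"yaw":7,"fingers":0.0},{"tx":0,"ty":0,"tz":0,"yaw":7,"fingers":0},{"tx":0,"ty":0,"tz":0,"yaw":7,"fingers":0.0},{"tx":0,"ty":0,"tz":0,"yaw":7,"fingers":0}]'
python3 -m creep '[{"tx":0,"ty":0,"tz":0,"yaw":7,"fingers":0},{"tx":0,"ty":0,"tz":0,"yaw":0,"fingers":0.0},{"tx":0,"ty":0,"tz":0,"yaw":0,"fingers":0}]'
```

```text
time_s: 14.35
eef_pos: [0.5632, 0.002, 0.0908]
eef_rot: [3.141, 0.0, 1.948]
contact_force: [0.6, -0.7, 0.5]
grip_width: 0.147
grasp_force: 58.9
time_s: 14.77
eef_pos: [0.5632, 0.0021, 0.0908]
eef_rot: [3.141, -0.0, 1.338]
contact_force: [-0.1, -1.3, 0.1]
grip_width: 0.147
grasp_force: 58.8
time_s: 15.02
eef_pos: [0.5632, 0.0022, 0.0908]
eef_rot: [3.141, 0.0, 1.226]
contact_force: [-0.6, 0.5, 1.7]
grip_width: 0.149
grasp_force: 59.0
```

```bash
python3 -m creep '[{"tx":0,"ty":0,"tz":0,"yaw":0,"fingers":0.025},{"tx":0,"ty":0,"tz":0,"yaw":0,"fingers":0.025},{"tx":0,"ty":0,"tz":0,"yaw":0,"fingers":0.025},{"tx":0,"ty":0,"tz":0,"yaw":0,"fingers":0.025}]'
python3 -m creep '[{"tx":0,"ty":0,"tz":-0.01,"yaw":0,"fingers":0.025},{"tx":0,"ty":0,"tz":-0.025,"yaw":0,"fingers":0.025},{"tx":0,"ty":0,"tz":-0.04,"yaw":0,"fingers":0.025},{"tx":0,"ty":0,"tz":-0.04,"yaw":0,"fingers":0.025},{"tx":-0.03,"ty":0,"tz":-0.02,"yaw":0,"fingers":0.025}]'
python3 -m creep '[{"tx":-0.03,"ty":0,"tz":0,"yaw":0,"fingers":0.025},{"tx":0,"ty":0,"tz":0,"yaw":0,"fingers":0.025},{"tx":0,"ty":0,"tz":0,"yaw":0,"fingers":0.025},{"tx":0,"ty":0,"tz":0,"yaw":0,"fingers":0.025}]'
python3 - <<'E'
from h import *
c=calibration("wrist");im=grab_frame("wrist");cv2.imwrite("pics/w6.png",np.clip(im[:,:,::-1]*1.5,0,255).astype(np.uint8));np.savez("w6.npz",**c)
E
```

```text
time_s: 15.35
eef_pos: [0.563, 0.0021, 0.0907]
eef_rot: [-3.142, -0.0, 1.223]
contact_force: [-0.0, 0.9, -0.9]
grip_width: 0.294
grasp_force: 0.0
time_s: 15.77
eef_pos: [0.5555, -0.0212, 0.2305]
eef_rot: [3.137, -0.003, 1.229]
contact_force: [1.3, 1.8, 0.5]
grip_width: 0.291
grasp_force: 0.0
time_s: 16.1
eef_pos: [0.5424, -0.0539, 0.226]
eef_rot: [-3.142, -0.001, 1.222]
contact_force: [-0.8, 0.6, -0.0]
grip_width: 0.294
grasp_force: 0.0
```

View pics/w6.png

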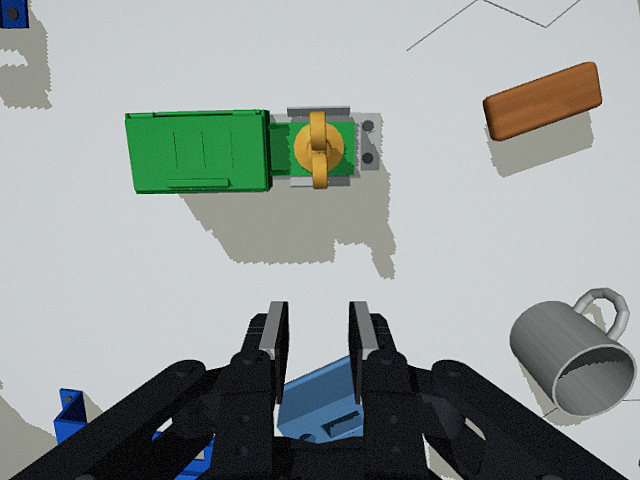

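The picture shows the wings (318,112)–(320,188) standing across the slots. The collar is flat on the tail at (319,148), the tail is between the lips, the lid is shut and the gripper is clear.

```bash
python3 -c "
from bench import *;print(finish_job())"
```

```text
the job is handed in; nothing more can be done
None
```

The job is handed in: in the last picture the dish lies flat on the steel bracket, the thumbscrew is down to its collar and turned about 91° across the slots, and the lid is shut; the clock stood at about 16 s, and the hand-in gave no verdict.

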